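# Make up a candle kit and a wedged wine-service kit

### The job

Make up two kits from the stock on the chest: the white candle, upright, and the matchbox, lying flat, both on the floor of the low flat brown tray; and in the pale rack a row of the wing corkscrew at one end (either), the wooden-crowned stopper next to it, both standing up with the corkscrew's two arms across the row. Last of all drive the blue-painted wooden wedge, tapered foot down, into the gap left at the rack's other end until it is fully down on the rack's floor and locks the row. Leave the grey-crowned stopper, the red candle and the tasting glass where they stand, without bumping them, and let go of everything.

Things in the scene. Friction and masses are not known exactly. Their poses are not given: they have to be found in the camera images.
- gift_tray: Fixed low tray of brown wood, 120 (its x) x 170 (its y) mm outside, 108 x 158 inside; floor top 5 mm and rim top 11 mm above the chest. Origin at the centre of its underside, z up. It holds the candle kit.
- service_rack: Fixed waxed (slippery) pale wood rack for a row along its y. Outside 90 (x) x 126 (y) mm, inside 78 x 110 (y -55 to 55); floor top z = 6, side walls 14 high, the middle 50 mm of each end wall 34 high. Origin: centre of the underside. Corkscrew bell 44 + stopper 30 + wedge 32 fill 106 of its 110 mm: the wedge's taper pushes the others along, with under 25 N.
- corkscrew: Silver wing corkscrew standing on its round bell (44 mm across, 29 high), 125 mm tall, rigid, 0.19 kg; origin at the centre of its underside. Folded arms reach y = +-33 mm (lowest z = 10). On top a wooden bar handle 14 mm thick, 56 long along y, centre z = 119: pinch it across x. In the rack its y lies along the rack's x. It is in the way of low grasps beside it: put the stopper in before it.
- wood_stopper: Bottle stopper with a brown wooden ball crown, standing firmly on its crown (flat foot 25 mm across) with the cork up, 56 mm tall. Round: collar and crown 30 mm across up to z = 34, then the cork, 21 mm across, z = 34 to 56: pinch the cork. Origin at the centre of its underside, z up.
- grey_stopper: The same stopper with a grey metal crown. Not wanted: stays where it stands.
- white_candle: White unlit pillar candle, round, about 57 mm across (up to 62 with wax drips), 62 mm tall; origin at the centre of its underside, z up.
- matchbox: Red-brown closed matchbox lying flat, 36 (x) x 54 (y) x 16 (z) mm; origin at the centre of its underside, z up.
- wedge: Blue-painted wooden wedge standing on its narrow foot, 32 (x) x 54 (y) x 46 (z) mm; over the lowest 20 mm it tapers to a foot about 18 mm thick in x. Origin at the centre of the foot. In the rack its x lies along the rack's y (either way round). Grip it across y (54 mm), above the rack's side walls. 0.04 to 0.09 kg.
- red_candle: Red pillar candle, 57 mm across, 100 mm tall; bystander, stays where it stands. Origin at the centre of its underside.
- tasting_glass: Empty stemmed tasting glass, 64 mm across, 155 mm tall; bystander, stays where it stands. Origin at the centre of its underside.
Not all that is in view belongs to the job. Leave any pink look-alike of the corkscrew alone.

How it is judged:
On the way, in this order (a step that is already met when the one before it is completed fails the run):
1. corkscrew and wooden-crowned stopper stand in the rack while the wedge is not yet in (x of corkscrew in the frame of service_rack between -0.02 and 0.02 m and z of corkscrew in the frame of service_rack between 0.001 and 0.011 m and angle between each of corkscrew, wood_stopper's own z axis and vertical below 0.15 rad and x of wood_stopper in the frame of service_rack between -0.024 and 0.024 m and z of wood_stopper in the frame of service_rack between 0.001 and 0.011 m and (horizontal distance between wedge and service_rack above 0.1 m or z of wedge in the frame of service_rack above 0.03 m)), for 0.2 s.
2. the wedge is driven fully down into the last gap of the row (x of corkscrew in the frame of service_rack between -0.02 and 0.02 m and z of corkscrew in the frame of service_rack between 0.001 and 0.011 m and angle between each of corkscrew, wood_stopper's own z axis and vertical below 0.15 rad and x of wood_stopper in the frame of service_rack between -0.024 and 0.024 m and z of wood_stopper in the frame of service_rack between 0.001 and 0.011 m and x of wedge in the frame of service_rack between -0.014 and 0.014 m and z of wedge in the frame of service_rack between 0.002 and 0.01 m and angle between wedge's own z axis and vertical below 0.1 rad and ((y of corkscrew in the frame of service_rack between 0.02 and 0.04 m and y of wood_stopper in the frame of service_rack between -0.017 and 0.003 m and y of wedge in the frame of service_rack between -0.044 and -0.032 m) or (y of corkscrew in the frame of service_rack between -0.04 and -0.02 m and y of wood_stopper in the frame of service_rack between -0.003 and 0.017 m and y of wedge in the frame of service_rack between 0.032 and 0.044 m))), for 0.2 s.
At the end, for the whole second after the job is handed in: Candle and matchbox level on the tray floor inside the rim; in the rack corkscrew (arms across, 0.35 rad) at one end, stopper next, each within 10 mm, upright on the floor; wedge at the other end within 6 mm, upright, within 4 mm of the floor; all at rest; grey stopper moved under 25 mm (all of step 2 and x of white_candle in the frame of gift_tray between -0.032 and 0.032 m and y of white_candle in the frame of gift_tray between -0.056 and 0.056 m and z of white_candle in the frame of gift_tray between 0.001 and 0.009 m and angle between each of white_candle, matchbox's own z axis and vertical below 0.1 rad and x of matchbox in the frame of gift_tray between -0.04 and 0.04 m and y of matchbox in the frame of gift_tray between -0.065 and 0.065 m and z of matchbox in the frame of gift_tray between 0.001 and 0.009 m and angle between the y axis of corkscrew and the x axis of service_rack, either way round below 0.35 rad and linear speed of each of white_candle, matchbox, wood_stopper, corkscrew, wedge below 0.02 m/s); the robot touches nothing.
It fails at once if the grey stopper was moved or knocked over (distance of grey_stopper from where it was at the start of the episode above 0.025 m or angle between grey_stopper's own z axis and vertical above 0.3 rad).
It fails at once if the red candle was bumped (contact force between red_candle and anything else above 5 N).
It fails at once if the tasting glass was bumped (contact force between tasting_glass and anything else above 5 N).
It also fails if it takes over 131 s, if anything falls off the work surface, if the arm or the gripper's body presses on something with over 40 N, if the wrist force passes 120 N, or if a joint passes its speed limit or range.

### The arm

A 6-joint arm with a two-finger parallel gripper is mounted at the origin on a cart in front of the work surface, level with it; the furniture and walls round the work are solid. World frame = base frame: x ahead of the robot, y to its left, z up, the work surface at z = 0. Lengths are in m, angles in rad, forces in N, time in s.
With the tool pointing down it reaches from about 0.4 to 0.925 m from the base axis. Payload 3.4 kg.
Tool frame: the origin (TCP) lies on the centre line of the jaws, within the pads' length; the fingertips stand 25 mm ahead of it and the grasp point (between the pads) lies 6 mm ahead of it; z points along the fingers, y is the line along which they close (so a half turn about z gives the same grasp; the last joint's range is limited). The gripper opens to 85 mm and grips with 20 to 120 N. Pads are 22 mm wide; open, the fingers measure 114 mm over their backs; the gripper's body (76 mm by 85 mm) begins 54 mm behind the grasp point. The pads swing forward as they close: fully open they stand 13 mm farther back than shut.
Start: joints at [-1.232, 0.307, 1.506, -0, 1.328, -0.073], TCP at [0.23, -0.527, 0.256] pointing down, gripper open.
Joint ranges: [-3.12, 3.12], [-1.05, 2.28], [0.14, 2.33], [-1.42, 4.57], [0.1, 2.73], [-2.68, 2.68]. Speed limits (rad/s): [2.57, 2.57, 3.14, 3.14, 3.14, 3.14].

### API

Orientations are given as a unit quaternion [x, y, z, w].
In Python, from bench import env gives the robot as it stands. The module is installed in compiled form; this text tells all that it offers.
- The arm moves only by the tool servo_tool, never from a script. Its argument "plan" is a list of rows, each an object with "slide": the shift along the tool's x, y, z in cm, a list of three; "delta_rot": the turn, a rotation vector about the tool's x, y, z in rad, a list of three; "grip": the finger opening in cm, from 0 to 8.54. A call has 1 to 8 rows; each row shifts and turns the commanded pose from where the row before left it, along the tool's axes as they then stand; what a row does not reach is not made up. A row lasts 1/8 s, in which the tool goes at most 62.5 mm and 10.7 degrees, less where a joint would pass 70% of its speed; a pose out of reach is approached as far as the arm can. A call is refused whole if a number of a shift passes 6.25 or a number of a turn 0.188, either way. A call with a gripper value outside its range is refused whole. The fingers move at their own pace and stop on an object; "squeeze" is the grip in N (left out, the last holds). Time passes only in rows, so rows that do not move let the fingers close. It gives the time, the measured TCP pose, the force, the opening and the grip force at its end, in the units of the state.
- env.read_state(): the state, without advancing time (a new reading comes with each control period).
- env.snapshot(name): name is "side" or "top"; returns a dict with "image" (400x640x3 uint8, red, green, blue), "mtx" (3x3 intrinsics, pixels), "D" ([k1, k2, p1, p2, k3] as OpenCV has them; the pictures are not rectified), "rvec" (rotation vector, rad) and "tvec" (3), from world to camera coordinates, as OpenCV has them. Camera axes: x right, y down, z forward; pixel columns grow to the right and rows downward; lengths in m; the calibration is good to about 2 mm. A picture is of the moment at which its call begins. There is no depth.
- env.hand_in(): hands the job in; it is judged then, once.
The state is a dict: "t": time; "joint_positions": joint angles; "dq": joint speeds; "joint_torque": joint torques, N m; "ee_pos": TCP position; "tcp_rot": TCP orientation; "contact_force": force on the tool from outside, world axes, zero at the start; "torque": the same for the moment, N m; "grip_width": finger opening in m; "finger_force": force on a finger pad.
Only numpy, scipy, OpenCV 4.12 (cv2) and the standard library are available. Lean on these libraries where they do the work, as an engineer would, in place of code of your own. Each camera call takes 0.05 s, during which the arm holds its last target. There are 200 camera calls.

## Working session

There is one attempt and no reset: what is moved stays moved. The work goes in short steps, Python scripts to look and compute and a tool call to move; the robot and the scene stay as the last step left them, time stands still between calls to the robot, and variables do not carry over. Pictures are saved under pics/ and viewed, at most 14 in all, crops included, and the job is handed in when it is done.

Besides the shell and the picture viewer there is one more tool, called after "Emit:" as name(argument=value, ...) on one line, values as JSON. servo_tool: Moves the arm, as the interface text tells. Its arguments: {"type":"object","properties":{"plan":{"type":"array"},"squeeze":{"type":"number"}},"required":["plan"]}

```bash
mkdir -p pics; cat > h.py <<'E'
import numpy as np, cv2
from bench import env
def snap(n,f=None):
    s=env.snapshot(n)
    if f: cv2.imwrite(f,s["image"][:,:,::-1])
    return s
def ray(s,px,z):
    "world xy of pixel(s) at height z"
    p=cv2.undistortPoints(np.array(px,float).reshape(-1,1,2),s["mtx"],s["D"]).reshape(-1,2)
    R=cv2.Rodrigues(np.array(s["rvec"],float))[0];t=np.array(s["tvec"],float).ravel()
    c=-R.T@t;d=np.c_[p,np.ones(len(p))]@R
    return c+d*((np.broadcast_to(z,len(p))-c[2])/d[:,2])[:,None]
def proj(s,P):
    return cv2.projectPoints(np.array(P,float).reshape(-1,3),np.array(s["rvec"],float),np.array(s["tvec"],float),s["mtx"],s["D"])[0].reshape(-1,2)
E
python3 - <<'E'
from h import *
for n in("top","side"):
    s=snap(n,f"pics/{n}0.png");R=cv2.Rodrigues(np.array(s["rvec"],float))[0];print(n,-R.T@np.array(s["tvec"]).ravel(),R.round(2).tolist(),s["mtx"].tolist())
print(env.read_state())
E
```

```text
top [0.31127324 0.02677512 0.98344769] [[-0.02, -1.0, 0.04], [-0.98, 0.01, -0.18], [0.18, -0.04, -0.98]] [[376.01690576165066, 0.0, 319.2466197603134], [0.0, 376.01690576165066, 203.25030455123775], [0.0, 0.0, 1.0]]
side [-0.36414005  0.53643996  0.66946898] [[-0.52, -0.85, 0.0], [-0.46, 0.28, -0.85], [0.72, -0.44, -0.53]] [[441.5813109471003, 0.0, 314.35700462221774], [0.0, 441.5813109471003, 200.99307785506164], [0.0, 0.0, 1.0]]
{'t': 0.1, 'joint_positions': array([-1.23247224e+00,  3.07485826e-01,  1.50757189e+00, -1.27764488e-06,
        1.32836157e+00, -7.34892587e-02]), 'dq': array([-0.00126162, -0.00192947, -0.00288909,  0.000234  ,  0.00295951,
        0.00031593]), 'joint_torque': array([ 3.05290114e-04, -4.58528602e+01, -2.52608979e+01, -7.25594373e-05,
        5.64880509e-03, -1.21191275e-05]), 'ee_pos': array([ 0.22994485, -0.5263836 ,  0.25546918]), 'tcp_rot': array([ 9.78875574e-01,  2.04454830e-01, -1.21200395e-04, -9.05238625e-04]), 'contact_force': array([-0.03313045,  0.4046263 ,  0.7171099 ]), 'torque': array([ 0.00982645, -0.01120356, -0.00569789]), 'finger_force': 0.0, 'grip_width': 0.08496725215294855}
```

View pics/top0.png

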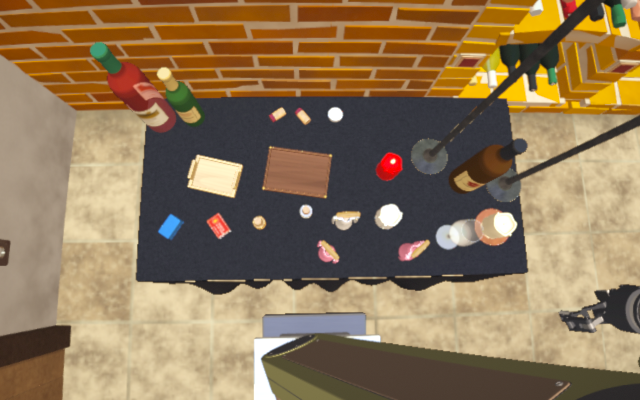

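View pics/side0.png

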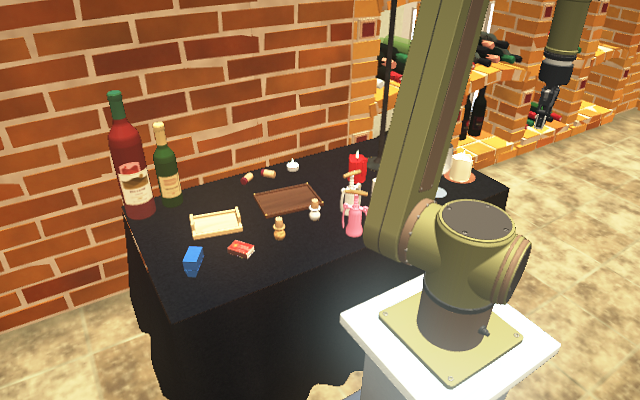

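The top view shows the rack at (215,176), tray (297,172), wedge (170,227), matchbox (219,226), a brown-crowned stopper (259,222) and a grey one (306,211). Silver corkscrew candidates are at (347,218); pink ones sit at (327,252) and (413,250). A white candle is at (388,216), red candle (389,166), and another cream candle on a plate at (503,224). I'll enlarge these.

```bash
python3 - <<'E'
from h import *
i=cv2.imread("pics/top0.png")[140:280,150:420];cv2.imwrite("pics/c1.png",cv2.resize(i,None,fx=2.96,fy=2.96,interpolation=cv2.INTER_CUBIC))
i=cv2.imread("pics/side0.png")[140:290,170:380];cv2.imwrite("pics/c2.png",cv2.resize(i,None,fx=3.8,fy=3.8,interpolation=cv2.INTER_CUBIC))
E
```

```text
(no output)
```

View pics/c1.png

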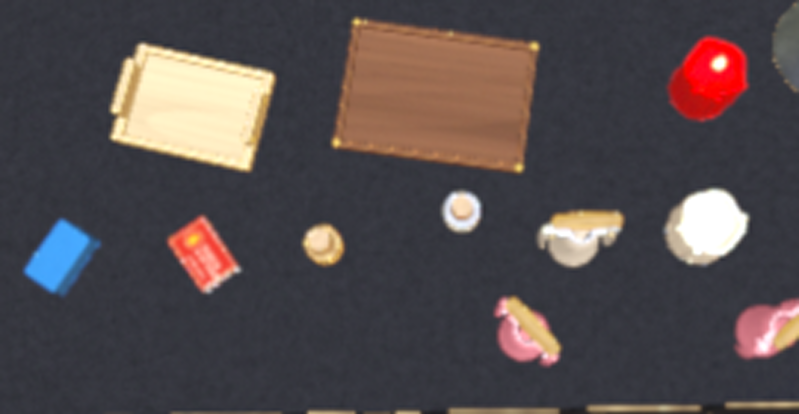

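View pics/c2.png

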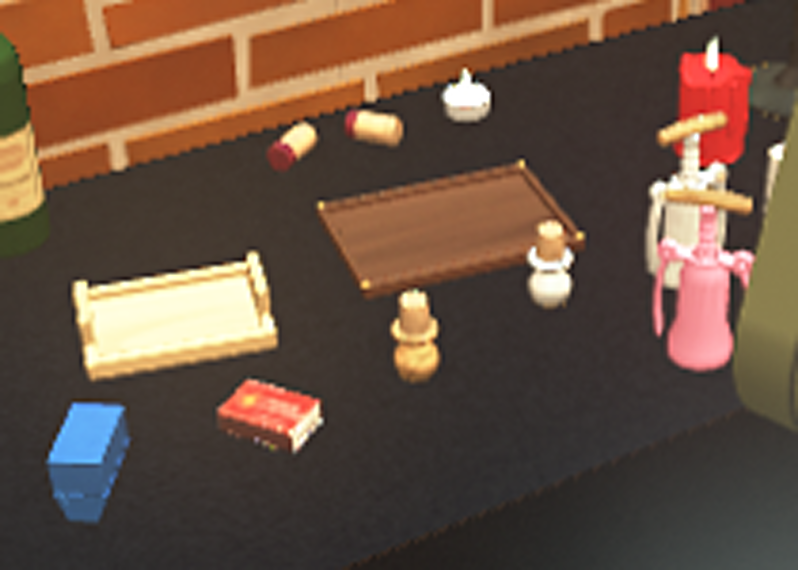

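```bash
cat > fit.py <<'E'
from h import *
from scipy.optimize import minimize
def box(x,y,z0,z1,cy=0,x0=None):
    x0=x if x0 is None else x0
    return np.array([[a*X,cy+b*y,z] for z,X in((z0,x0),(z1,x)) for a in(-.5,.5) for b in(-.5,.5)])
def cyl(r,z0,z1,r0=None):
    a=np.linspace(0,2*np.pi,24,endpoint=False)
    return np.array([[R*np.cos(t),R*np.sin(t),z] for z,R in((z0,r0 or r),(z1,r)) for t in a])
M={"rack":[box(.09,.126,0,.014),box(.05,.008,0,.034,.059),box(.05,.008,0,.034,-.059)],
"tray":[box(.12,.17,0,.011)],"wedge":[box(.032,.054,.02,.046),box(.032,.054,0,.02,x0=.018)],
"match":[box(.036,.054,0,.016)],"stop":[cyl(.015,.012,.034),cyl(.015,0,.013,.0125),cyl(.0105,.034,.056)],
"handle":[box(.014,.056,.112,.126)],"bell":[cyl(.022,0,.029)],"candle":[cyl(.0295,0,.062)],"red":[cyl(.0285,0,.1)]}
U=8
def comp(img,seed,w,f):
    x0,y0=int(seed[0]-w),int(seed[1]-w);c=img[max(y0,0):y0+2*w,max(x0,0):x0+2*w].astype(np.float32);x0=max(x0,0);y0=max(y0,0)
    c=cv2.resize(c,None,fx=U,fy=U,interpolation=cv2.INTER_LINEAR)
    m=f(c).astype(np.uint8);n,l=cv2.connectedComponents(m)
    k=l[int((seed[1]-y0+.5)*U),int((seed[0]-x0+.5)*U)]
    assert k>0,"seed off"
    return l==k,x0,y0
def fit(name,views,q0,f=lambda c:c.max(2)>95,w=50):
    "views: [(snap,seed)]"
    ms=[(s,)+comp(s["image"],p,w,f) for s,p in views]
    def cost(q):
        e=0
        for s,m,x0,y0 in ms:
            r=np.zeros(m.shape,np.uint8);c,S=np.cos(q[2]),np.sin(q[2])
            for P in M[name]:
                W=P@np.array([[c,S,0],[-S,c,0],[0,0,1]])+[q[0],q[1],0]
                h=((proj(s,W)-[x0,y0]+.5)*U-.5);cv2.fillConvexPoly(r,cv2.convexHull(np.round(h).astype(np.int32)),1)
            e+=1-(m&(r>0)).sum()/(m|(r>0)).sum()
        return e/len(ms)
    best=None
    for y in ([q0[2]] if len(q0)>2 else np.arange(0,np.pi,np.pi/6)):
        b=minimize(cost,[q0[0],q0[1],y],method="Nelder-Mead",options=dict(initial_simplex=np.array([[q0[0],q0[1],y],[q0[0]+.015,q0[1],y],[q0[0],q0[1]+.015,y],[q0[0],q0[1],y+.25]]),xatol=1e-4,fatol=1e-4))
        if best is None or b.fun<best.fun: best=b
    return best.x.round(4),round(best.fun,3)
tan=lambda c:(c[...,0]-c[...,2]>45)
E
cat > m0.py <<'E'
from fit import *
t=snap("top");s=snap("side")
C=lambda x,y:(x/2.96+150,y/2.96+140)
D=lambda x,y:(x/3.8+170,y/3.8+140)
def go(n,a,b,lab=None,**k):
    q=ray(t,[a],.02)[0]
    try:
        for v,nm in(([(t,a)],"top"),([(s,b)],"side"),([(t,a),(s,b)],"both")):
            if v[-1][1] is None: continue
            print(lab or n,nm,*fit(n,v,q[:2],**k))
    except Exception as e: print(lab or n,"err",e,q)
go("rack",C(190,105),D(175,320));go("tray",C(440,95),D(440,240),f=lambda c:c.max(2)>78)
go("wedge",C(62,255),D(85,450));go("match",C(205,255),D(270,415))
go("stop",C(322,243),D(415,360));go("stop",C(461,211),D(548,285),"grey")
go("handle",C(585,222),D(695,128),f=tan,w=30)
go("candle",C(708,225),None);go("red",C(708,80),None)
print("bell ctr",ray(t,[C(572,248)],.015))
print("glass?",ray(t,[(450,237),(485,230)],[0,.155]),"cream",ray(t,[(503,222)],.1),"pole",ray(t,[(430,155)],0),"edge",ray(t,[(300,277),(300,98)],0),"pinks",ray(t,[C(518,345),C(760,332)],0.01))
E
python3 m0.py
```

```text
rack top [ 0.5705  0.2626 -0.2262] 0.057
rack side [0.5687 0.2645 2.9009] 0.054
rack both [ 0.5698  0.2643 -0.2499] 0.057
tray top [ 0.5789  0.0437 -0.1515] 0.037
tray side [0.5795 0.0448 2.9914] 0.213
tray both [ 0.5793  0.0449 -0.1485] 0.126
wedge top [0.4328 0.3666 0.9364] 0.108
wedge side [0.4325 0.3678 0.9937] 0.035
wedge both [0.4324 0.3677 0.9838] 0.074
match top [0.4374 0.2511 2.0886] 0.16
match side [0.4375 0.2507 2.1623] 0.072
match both [0.4369 0.2504 2.1581] 0.118
stop top [0.4419 0.1436 0.0279] 0.231
stop side [0.4413 0.1446 0.0784] 0.878
stop both [0.4422 0.1444 0.1238] 0.555
grey top [0.4708 0.0247 0.2221] 0.267
grey side [0.4681 0.0249 0.1667] 0.883
grey both [0.4701 0.0233 0.2598] 0.576
handle top [ 0.4448 -0.0753  3.179 ] 0.175
handle side [ 0.4332 -0.0789 -0.1915] 0.713
handle both [ 0.4449 -0.0753  3.1846] 0.468
candle top [ 0.4506 -0.188  -0.0795] 0.045
red top [ 0.5757 -0.1928 -0.0037] 0.128
bell ctr [[ 0.43545265 -0.07451477  0.015     ]]
glass? [[ 0.39667155 -0.36207609  0.        ]
 [ 0.39734022 -0.38466618  0.155     ]] cream [[ 0.42176399 -0.46028728  0.1       ]] pole [[ 0.62551098 -0.32466085  0.        ]] edge [[ 3.01356917e-01  3.97695897e-02  0.00000000e+00]
 [ 7.95949862e-01  3.41884933e-02 -1.11022302e-16]] pinks [[ 0.35195899 -0.02525219  0.01      ]
 [ 0.35868725 -0.23900062  0.01      ]]
```

The wanted items are wood stopper c1(322,243) with its brown crown, not the grey one at (461,211); silver corkscrew c1(572,240), not the pink ones at (520,330) and (760,330); and white candle c1(708,225), not the cream one on the plate. Fits from the two views agree within about 2 mm, except the corkscrew handle, which gets checked later. I start with the candle: turn the tool to yaw 0 while rising.

Emit:
servo_tool(plan=[{"slide":[0,0,-1.5],"delta_rot":[0,0,0.137],"grip":8.5},{"slide":[0,0,-1.5],"delta_rot":[0,0,0.137],"grip":8.5},{"slide":[0,0,0],"delta_rot":[0,0,0.138],"grip":8.5},{"slide":[2,-5,0],"delta_rot":[0,0,0],"grip":8.5},{"slide":[2,-5,0],"delta_rot":[0,0,0],"grip":8.5},{"slide":[3,-5,0],"delta_rot":[0,0,0],"grip":8.5},{"slide":[4,-4,0],"delta_rot":[0,0,0],"grip":8.5},{"slide":[4,-4,0],"delta_rot":[0,0,0],"grip":8.5}])

```text
t: 1.2
ee_pos: [0.3809, -0.2955, 0.2865]
tcp_rot: [1.0, -0.0, 0.0, 0.0]
contact_force: [1.0, -0.3, 0.6]
grip_width: 0.085
finger_force: 0.0
```

Emit:
servo_tool(plan=[{"slide":[2.5,-3.8,0],"delta_rot":[0,0,0],"grip":8.5},{"slide":[2.5,-3.8,0],"delta_rot":[0,0,0],"grip":8.5},{"slide":[2.0,-3.2,4],"delta_rot":[0,0,0],"grip":8.5},{"slide":[0,0,6],"delta_rot":[0,0,0],"grip":8.5},{"slide":[0,0,3],"delta_rot":[0,0,0],"grip":8.5},{"slide":[0,0,0],"delta_rot":[0,0,0],"grip":8.5}])

```text
t: 1.95
ee_pos: [0.4483, -0.1878, 0.1541]
tcp_rot: [1.0, 0.0, -0.003, -0.001]
contact_force: [-0.6, 0.0, -0.0]
grip_width: 0.085
finger_force: 0.0
```

```bash
python3 - <<'E'
from h import *
s=snap("top");i=s["image"][130:280,320:520,::-1];cv2.imwrite("pics/c3.png",cv2.resize(i,None,fx=4,fy=4,interpolation=cv2.INTER_CUBIC))
print(env.read_state()["ee_pos"])
E
```

```text
[ 0.44973468 -0.18866934  0.15575485]
```

View pics/c3.png

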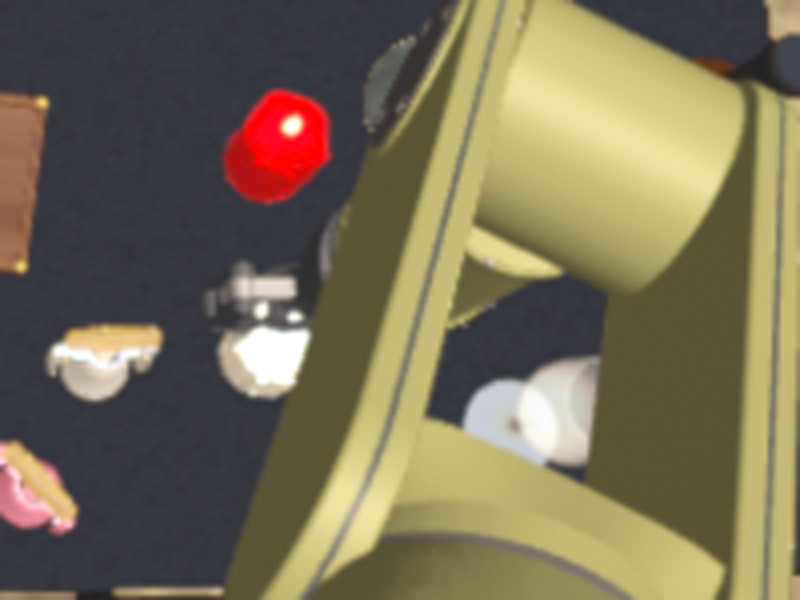

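The gripper is over the white candle at crop (265,350), with its left finger at (240,295) clear of the corkscrew at (95,360). I descend.

Emit:
servo_tool(plan=[{"slide":[0,0,3],"delta_rot":[0,0,0],"grip":8.5},{"slide":[0,0,2.5],"delta_rot":[0,0,0],"grip":8.5},{"slide":[0,0,2],"delta_rot":[0,0,0],"grip":8.5},{"slide":[0,0,2],"delta_rot":[0,0,0],"grip":8.5},{"slide":[0,0,1.3],"delta_rot":[0,0,0],"grip":8.5},{"slide":[0,0,0],"delta_rot":[0,0,0],"grip":8.5}])

```text
t: 2.75
ee_pos: [0.4506, -0.1894, 0.0486]
tcp_rot: [1.0, -0.0, 0.0, 0.0]
contact_force: [0.3, 0.3, -0.5]
grip_width: 0.0851
finger_force: 0.0
```

Emit:
servo_tool(plan=[{"slide":[0,0,0],"delta_rot":[0,0,0],"grip":4.5},{"slide":[0,0,0],"delta_rot":[0,0,0],"grip":4.5},{"slide":[0,0,0],"delta_rot":[0,0,0],"grip":4.5},{"slide":[0,0,0],"delta_rot":[0,0,0],"grip":4.5},{"slide":[0,0,0],"delta_rot":[0,0,0],"grip":4.5},{"slide":[0,0,0],"delta_rot":[0,0,0],"grip":4.5}], squeeze=35)

```text
t: 3.5
ee_pos: [0.4508, -0.1892, 0.0494]
tcp_rot: [1.0, -0.0, 0.001, 0.0]
contact_force: [-0.7, 0.2, 6.0]
grip_width: 0.0552
finger_force: 36.7
```

Emit:
servo_tool(plan=[{"slide":[0,0,-3],"delta_rot":[0,0,0],"grip":4.5},{"slide":[0,0,-5],"delta_rot":[0,0,0],"grip":4.5},{"slide":[0,0,-5],"delta_rot":[0,0,0],"grip":4.5},{"slide":[1,-3,-1.5],"delta_rot":[0,0,0],"grip":4.5},{"slide":[2.5,-4,0],"delta_rot":[0,0,0],"grip":4.5},{"slide":[3,-4,0],"delta_rot":[0,0,0],"grip":4.5},{"slide":[3,-4,0],"delta_rot":[0,0,0],"grip":4.5},{"slide":[2.7,-4.1,0],"delta_rot":[0,0,0],"grip":4.5}])

```text
t: 4.5
ee_pos: [0.5731, 0.0033, 0.1936]
tcp_rot: [1.0, -0.0, 0.0, 0.0]
contact_force: [0.4, -1.1, -1.1]
grip_width: 0.0555
finger_force: 37.6
```

Emit:
servo_tool(plan=[{"slide":[0,0,4],"delta_rot":[0,0,0],"grip":4.5},{"slide":[0,0,4],"delta_rot":[0,0,0],"grip":4.5},{"slide":[0,0,3],"delta_rot":[0,0,0],"grip":4.5},{"slide":[0,0,1],"delta_rot":[0,0,0],"grip":4.5},{"slide":[0,0,0],"delta_rot":[0,0,0],"grip":4.5}])

```text
t: 5.12
ee_pos: [0.5721, 0.0019, 0.0732]
tcp_rot: [1.0, -0.0, -0.0, -0.0]
contact_force: [0.5, 0.9, -0.6]
grip_width: 0.0552
finger_force: 37.6
```

```bash
python3 - <<'E'
from h import *
a=snap("top")["image"][120:260,220:400,::-1];b=snap("side")["image"][130:270,220:400,::-1]
cv2.imwrite("pics/c4.png",cv2.resize(np.hstack([a,b]),None,fx=2.2,fy=2.2,interpolation=cv2.INTER_CUBIC))
print(env.read_state()["ee_pos"])
E
```

```text
[0.57327766 0.00184672 0.07451287]
```

View pics/c4.png

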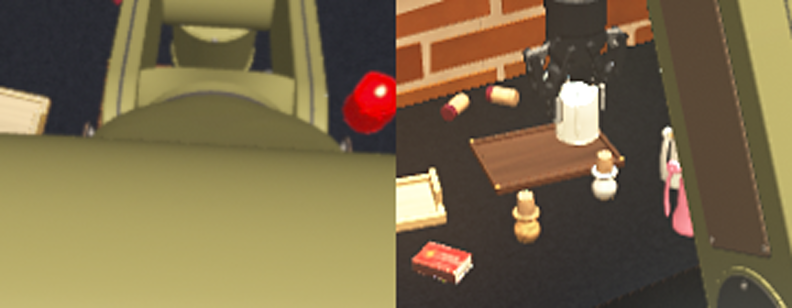

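The side view shows the candle at (578,112), upright over the right half of the tray. Lowering it.

Emit:
servo_tool(plan=[{"slide":[0,0,1],"delta_rot":[0,0,0],"grip":4.5},{"slide":[0,0,0.6],"delta_rot":[0,0,0],"grip":4.5},{"slide":[0,0,0.2],"delta_rot":[0,0,0],"grip":4.5},{"slide":[0,0,0],"delta_rot":[0,0,0],"grip":4.5}])

```text
t: 5.72
ee_pos: [0.5721, 0.002, 0.0551]
tcp_rot: [1.0, -0.0, -0.0, -0.0]
contact_force: [-0.3, -0.4, -1.4]
grip_width: 0.0548
finger_force: 37.6
```

Emit:
servo_tool(plan=[{"slide":[0,0,0.1],"delta_rot":[0,0,0],"grip":4.5},{"slide":[0,0,0.1],"delta_rot":[0,0,0],"grip":4.5}])

```text
t: 5.98
ee_pos: [0.5724, 0.002, 0.0544]
tcp_rot: [1.0, -0.0, 0.0, 0.0]
contact_force: [-3.9, 0.2, 12.6]
grip_width: 0.0549
finger_force: 38.6
```

Emit:
servo_tool(plan=[{"slide":[0,0,0],"delta_rot":[0,0,0],"grip":8.2},{"slide":[0,0,0],"delta_rot":[0,0,0],"grip":8.2},{"slide":[0,0,0],"delta_rot":[0,0,0],"grip":8.2},{"slide":[0,0,0],"delta_rot":[0,0,0],"grip":8.2},{"slide":[0,0,-2],"delta_rot":[0,0,0],"grip":8.2},{"slide":[0,0,-4],"delta_rot":[0,0,0],"grip":8.2},{"slide":[0,0,-5],"delta_rot":[0,0,0],"grip":8.2},{"slide":[0,0,0],"delta_rot":[0,0,0],"grip":8.2}])

```text
t: 6.98
ee_pos: [0.5754, 0.0018, 0.1676]
tcp_rot: [1.0, -0.0, 0.005, 0.0]
contact_force: [-0.7, 0.2, -0.5]
grip_width: 0.082
finger_force: 0.0
```

Emit:
servo_tool(plan=[{"slide":[-2.5,-5,0],"delta_rot":[0,0,0],"grip":8.2},{"slide":[-2.5,-5,0],"delta_rot":[0,0,0],"grip":8},{"slide":[-3,-5,0],"delta_rot":[0,0,0],"grip":7},{"slide":[-3,-5,0],"delta_rot":[0,0,0],"grip":6},{"slide":[-2.7,-4.9,0],"delta_rot":[0,0,-0.12],"grip":6},{"slide":[0,0,3],"delta_rot":[0,0,-0.15],"grip":6},{"slide":[0,0,3],"delta_rot":[0,0,-0.15],"grip":6},{"slide":[0,0,2],"delta_rot":[0,0,-0.15],"grip":6}])

```text
t: 7.98
ee_pos: [0.4336, 0.2507, 0.0811]
tcp_rot: [0.959, 0.284, -0.002, 0.0]
contact_force: [-0.2, 1.5, 0.1]
grip_width: 0.0601
finger_force: 0.0
```

Emit:
servo_tool(plan=[{"slide":[0,0,1],"delta_rot":[0,0,0],"grip":6},{"slide":[0,0,0],"delta_rot":[0,0,0],"grip":6}])

```text
t: 8.22
ee_pos: [0.4346, 0.2506, 0.0723]
tcp_rot: [0.96, 0.28, -0.001, 0.0]
contact_force: [1.0, 0.6, 0.4]
grip_width: 0.0598
finger_force: 0.0
```

```bash
python3 - <<'E'
from h import *
a=snap("top")["image"][150:270,140:300,::-1];b=snap("side")["image"][180:300,160:340,::-1]
cv2.imwrite("pics/c5.png",cv2.resize(np.hstack([a,b]),None,fx=2.35,fy=2.35,interpolation=cv2.INTER_CUBIC))
print(env.read_state()["ee_pos"])
E
```

```text
[0.43567511 0.25108498 0.07357971]
```

View pics/c5.png

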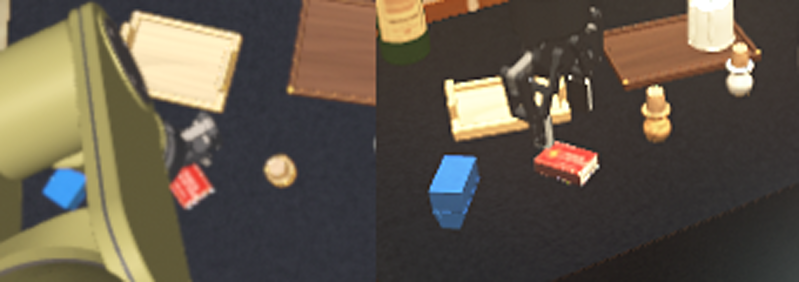

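The candle is standing in the tray at (710,25). The open fingers, at (545,140) and (590,105), straddle the matchbox at (567,163). I descend and close.

Emit:
servo_tool(plan=[{"slide":[0.1,0,2],"delta_rot":[0,0,0],"grip":6},{"slide":[0,0,1.5],"delta_rot":[0,0,0],"grip":6},{"slide":[0,0,0.8],"delta_rot":[0,0,0],"grip":6},{"slide":[0,0,0],"delta_rot":[0,0,0],"grip":6}])

```text
t: 8.82
ee_pos: [0.4358, 0.2514, 0.0299]
tcp_rot: [0.96, 0.281, -0.001, 0.0]
contact_force: [-0.9, 0.5, 0.4]
grip_width: 0.0601
finger_force: 0.0
```

Emit:
servo_tool(plan=[{"slide":[0,0,0],"delta_rot":[0,0,0],"grip":3},{"slide":[0,0,0],"delta_rot":[0,0,0],"grip":3},{"slide":[0,0,0],"delta_rot":[0,0,0],"grip":3},{"slide":[0,0,0],"delta_rot":[0,0,0],"grip":3},{"slide":[0,0,0],"delta_rot":[0,0,0],"grip":3}], squeeze=25)

```text
t: 9.45
ee_pos: [0.4366, 0.2517, 0.0309]
tcp_rot: [0.96, 0.281, 0.001, -0.0]
contact_force: [-0.9, -0.0, 5.7]
grip_width: 0.0352
finger_force: 25.2
```

Emit:
servo_tool(plan=[{"slide":[0,0,-3],"delta_rot":[0,0,0],"grip":3},{"slide":[0,0,-4],"delta_rot":[0,0,0.14],"grip":3},{"slide":[0,0,-2],"delta_rot":[0,0,0.14],"grip":3},{"slide":[0,0,0],"delta_rot":[0,0,0.14],"grip":3},{"slide":[0,0,0],"delta_rot":[0,0,0.149],"grip":3},{"slide":[4,4.4,0],"delta_rot":[0,0,0],"grip":3},{"slide":[4,4.4,0],"delta_rot":[0,0,0],"grip":3},{"slide":[4,4.4,0],"delta_rot":[0,0,0],"grip":3}])

```text
t: 10.45
ee_pos: [0.5571, 0.1186, 0.1202]
tcp_rot: [1.0, 0.001, 0.0, -0.0]
contact_force: [0.3, 0.3, -0.1]
grip_width: 0.0355
finger_force: 24.9
```

Emit:
servo_tool(plan=[{"slide":[2.8,4,0],"delta_rot":[0,0,0],"grip":3},{"slide":[0,0,3],"delta_rot":[0,0,0.075],"grip":3},{"slide":[0,0,3],"delta_rot":[0,0,0.075],"grip":3},{"slide":[0,0,1],"delta_rot":[0,0,0],"grip":3},{"slide":[0,0,0],"delta_rot":[0,0,0],"grip":3}])

```text
t: 11.08
ee_pos: [0.5837, 0.0798, 0.0497]
tcp_rot: [0.997, -0.074, -0.001, 0.0]
contact_force: [0.3, -0.0, -0.5]
grip_width: 0.0353
finger_force: 25.0
```

Emit:
servo_tool(plan=[{"slide":[0,0,0.8],"delta_rot":[0,0,0],"grip":3},{"slide":[0,0,0.4],"delta_rot":[0,0,0],"grip":3},{"slide":[0,0,0.1],"delta_rot":[0,0,0],"grip":3},{"slide":[0,0,0.1],"delta_rot":[0,0,0],"grip":3},{"slide":[0,0,0.1],"delta_rot":[0,0,0],"grip":3}])

```text
t: 11.7
ee_pos: [0.5846, 0.0799, 0.0359]
tcp_rot: [0.997, -0.075, 0.0, -0.0]
contact_force: [-1.9, 0.7, 9.4]
grip_width: 0.0355
finger_force: 25.8
```

Emit:
servo_tool(plan=[{"slide":[0,0,0],"delta_rot":[0,0,0],"grip":4.5},{"slide":[0,0,0],"delta_rot":[0,0,0],"grip":4.5},{"slide":[0,0,-1],"delta_rot":[0,0,0],"grip":4.5},{"slide":[0,0,-4],"delta_rot":[0,0,-0.075],"grip":4.5},{"slide":[0,0,-4],"delta_rot":[0,0,-0.075],"grip":4.5},{"slide":[-4.8,-2.2,0],"delta_rot":[0,0,0],"grip":4.5},{"slide":[-4.8,-2.2,0],"delta_rot":[0,0,0],"grip":4.5},{"slide":[-4.7,-2,0],"delta_rot":[0,0,0],"grip":4.5}])

```text
t: 12.7
ee_pos: [0.4399, 0.1439, 0.126]
tcp_rot: [1.0, 0.0, 0.001, -0.0]
contact_force: [-0.0, 0.4, 0.6]
grip_width: 0.0452
finger_force: 0.0
```

Emit:
servo_tool(plan=[{"slide":[0,0,2],"delta_rot":[0,0,0],"grip":4.5},{"slide":[0,0,1],"delta_rot":[0,0,0],"grip":4.5},{"slide":[0,0,0],"delta_rot":[0,0,0],"grip":4.5}])

```text
t: 13.08
ee_pos: [0.4416, 0.1433, 0.095]
tcp_rot: [1.0, 0.0, -0.0, 0.0]
contact_force: [0.1, 0.3, -0.2]
grip_width: 0.0448
finger_force: 0.0
```

```bash
python3 - <<'E'
from fit import *
s=snap("side");b=s["image"]
cv2.imwrite("pics/c6.png",cv2.resize(b[130:270,220:380,::-1],None,fx=4,fy=4,interpolation=cv2.INTER_CUBIC))
p=env.read_state()["ee_pos"];print(p)
print("proj of tcp and stopper top est in crop",(proj(s,[p,[.4419,.144,.056],[.4419,.144,0]])-[220,130])*4)
for n,q in(("candle",(.5724,.002,0)),("match",(.5846,.08,1.4))):
    c=proj(s,[[q[0],q[1],.03 if n=="candle" else .021]])[0];print(n,c)
E
```

```text
[0.44201894 0.14336181 0.09535304]
proj of tcp and stopper top est in crop [[231.71158526 297.82150353]
 [233.47363596 352.21187174]
 [237.05946668 425.48277275]]
candle [301.91171922 188.64312523]
match [275.57593081 196.87730163]
```

View pics/c6.png

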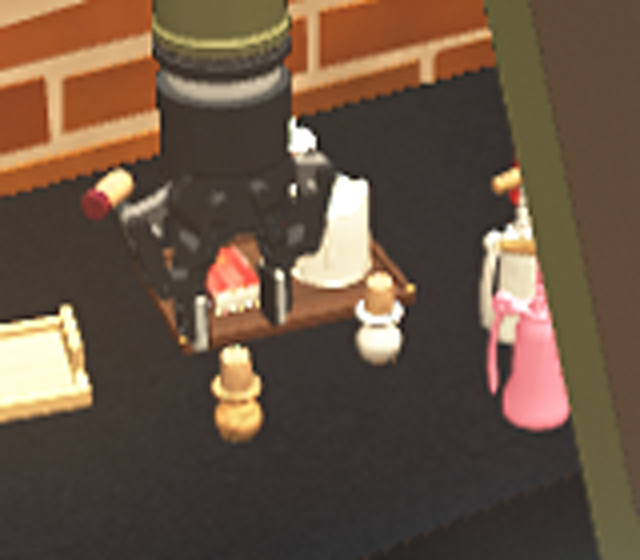

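The matchbox and candle are in the tray. The fingertips at (201,345) and (281,318) stand over the wooden stopper's cork at (236,350). I descend and pinch.

Emit:
servo_tool(plan=[{"slide":[0,0,1.8],"delta_rot":[0,0,0],"grip":4.5},{"slide":[0,0,1.4],"delta_rot":[0,0,0],"grip":4.5},{"slide":[0,0,0],"delta_rot":[0,0,0],"grip":4.5}])

```text
t: 13.5
ee_pos: [0.4415, 0.1432, 0.0629]
tcp_rot: [1.0, 0.0, -0.001, 0.0]
contact_force: [0.4, 0.5, 0.1]
grip_width: 0.0448
finger_force: 0.0
```

Emit:
servo_tool(plan=[{"slide":[0,0,0],"delta_rot":[0,0,0],"grip":3},{"slide":[0,0,0],"delta_rot":[0,0,0],"grip":1.5},{"slide":[0,0,0],"delta_rot":[0,0,0],"grip":1.5},{"slide":[0,0,0],"delta_rot":[0,0,0],"grip":1.5},{"slide":[0,0,0],"delta_rot":[0,0,0],"grip":1.5}], squeeze=25)

```text
t: 14.12
ee_pos: [0.442, 0.1437, 0.0639]
tcp_rot: [1.0, 0.0, 0.001, -0.0]
contact_force: [1.0, -0.5, 6.2]
grip_width: 0.0199
finger_force: 25.6
```

Emit:
servo_tool(plan=[{"slide":[0,0,-3],"delta_rot":[0,0,0],"grip":1.5},{"slide":[0,0,-3],"delta_rot":[0,0,0],"grip":1.5},{"slide":[3,-3,0],"delta_rot":[0,0,0],"grip":1.5},{"slide":[4,-4,0],"delta_rot":[0,0,0],"grip":1.5},{"slide":[4,-4,0],"delta_rot":[0,0,0],"grip":1.5},{"slide":[2,-2,0],"delta_rot":[0,0,0],"grip":1.5},{"slide":[0,0,2],"delta_rot":[0,0,0],"grip":1.5},{"slide":[0,0,0],"delta_rot":[0,0,0],"grip":1.5}])

```text
t: 15.12
ee_pos: [0.5691, 0.2732, 0.101]
tcp_rot: [1.0, 0.001, -0.003, 0.001]
contact_force: [-1.0, -0.7, -0.3]
grip_width: 0.0197
finger_force: 25.1
```

```bash
python3 - <<'E'
from fit import *
s=snap("side");b=s["image"]
p=env.read_state()["ee_pos"];print(p)
cv2.imwrite("pics/c7.png",cv2.resize(b[150:260,160:300,::-1],None,fx=5,fy=5,interpolation=cv2.INTER_CUBIC))
def R(u,v,z): return [.5697+.971*u+.238*v,.2637-.238*u+.971*v,z]
print(((proj(s,[R(-.045,-.063,.014),R(-.045,.063,.014),R(.045,-.063,.014),R(.025,.063,.034),R(-.025,.063,.034),[p[0],p[1],p[2]-.064]])-[160,150])*5).round())
E
```

```text
[0.56960005 0.27321528 0.10202334]
[[412. 382.]
 [162. 426.]
 [384. 290.]
 [146. 317.]
 [153. 370.]
 [255. 322.]]
```

View pics/c7.png

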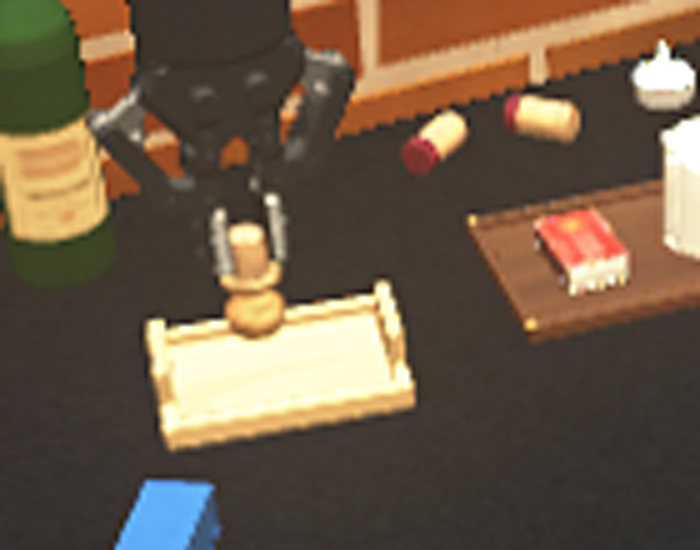

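The stopper hangs upright at (255,310) over the rack, whose outline fits the prediction. Lowering it.

Emit:
servo_tool(plan=[{"slide":[0,0,1.5],"delta_rot":[0,0,0],"grip":1.5},{"slide":[0,0,1],"delta_rot":[0,0,0],"grip":1.5},{"slide":[0,0,0.4],"delta_rot":[0,0,0],"grip":1.5},{"slide":[0,0,0.1],"delta_rot":[0,0,0],"grip":1.5},{"slide":[0,0,0.1],"delta_rot":[0,0,0],"grip":1.5},{"slide":[0,0,0.1],"delta_rot":[0,0,0],"grip":1.5}])

```text
t: 15.92
ee_pos: [0.5714, 0.2738, 0.0716]
tcp_rot: [1.0, 0.0, 0.0, -0.0]
contact_force: [-0.2, 0.4, -0.5]
grip_width: 0.02
finger_force: 25.1
```

Emit:
servo_tool(plan=[{"slide":[0,0,0.1],"delta_rot":[0,0,0],"grip":1.5},{"slide":[0,0,0.1],"delta_rot":[0,0,0],"grip":1.5},{"slide":[0,0,0.1],"delta_rot":[0,0,0],"grip":1.5}])

```text
t: 16.3
ee_pos: [0.5716, 0.2739, 0.0698]
tcp_rot: [1.0, 0.0, 0.001, -0.0]
contact_force: [-1.8, -0.9, 12.4]
grip_width: 0.0195
finger_force: 26.2
```

Emit:
servo_tool(plan=[{"slide":[0,0,0],"delta_rot":[0,0,0],"grip":4},{"slide":[0,0,0],"delta_rot":[0,0,0],"grip":4},{"slide":[0,0,-2],"delta_rot":[0,0,0],"grip":4},{"slide":[0,0,-5],"delta_rot":[0,0,0],"grip":4},{"slide":[0,0,-6],"delta_rot":[0,0,0],"grip":4},{"slide":[0,0,0],"delta_rot":[0,0,0],"grip":4}])

```text
t: 17.05
ee_pos: [0.5746, 0.2751, 0.2041]
tcp_rot: [1.0, 0.0, 0.005, -0.002]
contact_force: [0.5, -0.1, 0.8]
grip_width: 0.0402
finger_force: 0.0
```

```bash
python3 - <<'E'
from fit import *
t=snap("top");s=snap("side")
a=t["image"][195:245,320:375,::-1];b=s["image"][160:240,320:375,::-1]
cv2.imwrite("pics/c8.png",np.hstack([cv2.resize(a,(440,400),interpolation=cv2.INTER_CUBIC),cv2.resize(b,(275,400),interpolation=cv2.INTER_CUBIC)]))
m=tan(t["image"].astype(float)).astype(np.uint8)
print(env.read_state()["ee_pos"])
def R(u,v,z): return [.5697+.971*u+.238*v,.2637-.238*u+.971*v,z]
# stopper in the rack: side fit over brown cork? print projections for check
print(((proj(s,[[.445,-.075,.119],[.440,-.075,.119],[.445,-.103,.119],[.445,-.047,.119]])-[320,160])*5+[440,0]).round(),((proj(t,[[.445,-.075,.126],[.44,-.075,.126],[.445,-.103,.126],[.445,-.047,.126],[.44,-.075,0]])-[320,195])*8).round())
E
```

```text
[0.57124741 0.27373649 0.1989949 ]
[[599.  64.]
 [604.  68.]
 [642.  51.]
 [554.  78.]] [[225. 148.]
 [225. 165.]
 [321. 147.]
 [129. 150.]
 [182. 222.]]
```

View pics/c8.png

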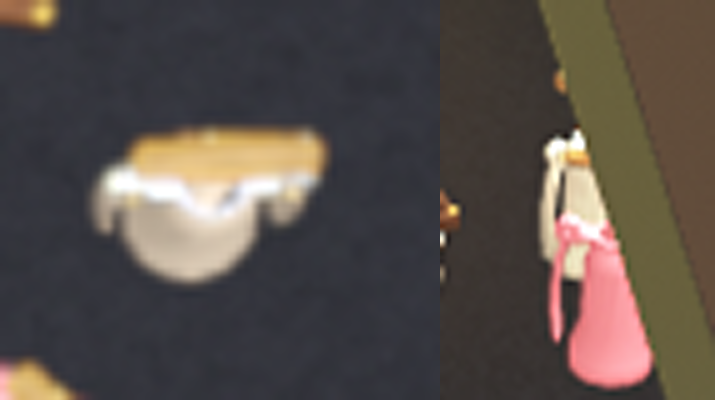

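The silver corkscrew's handle runs from c8(130,155) to (326,152) along world y, centred near (0.4435, -0.076). Moving over it and turning.

Emit:
servo_tool(plan=[{"slide":[-1,3,0],"delta_rot":[0,0,0],"grip":4.5},{"slide":[-2,5,0],"delta_rot":[0,0,0],"grip":4.5},{"slide":[-2,5.5,0],"delta_rot":[0,0,0],"grip":4.5},{"slide":[-2,5.5,0],"delta_rot":[0,0,0],"grip":4.5},{"slide":[-2,5.5,0],"delta_rot":[0,0,0],"grip":4.5},{"slide":[-2,5.5,0],"delta_rot":[0,0,0],"grip":4.5},{"slide":[-1.8,5,0],"delta_rot":[0,0,0],"grip":4.5},{"slide":[0,0,0],"delta_rot":[0,0,-0.16],"grip":4.5}])

```text
t: 18.15
ee_pos: [0.4404, -0.0792, 0.1964]
tcp_rot: [0.997, 0.08, -0.003, -0.0]
contact_force: [0.2, 0.4, 0.1]
grip_width: 0.0449
finger_force: 0.0
```

Emit:
servo_tool(plan=[{"slide":[0,0,0],"delta_rot":[0,0,-0.18],"grip":4.5},{"slide":[0,0,0],"delta_rot":[0,0,-0.18],"grip":4.5},{"slide":[0,0,0],"delta_rot":[0,0,-0.18],"grip":4.5},{"slide":[0,0,0],"delta_rot":[0,0,-0.18],"grip":4.5},{"slide":[0,0,0],"delta_rot":[0,0,-0.18],"grip":4.5},{"slide":[0,0,0],"delta_rot":[0,0,-0.18],"grip":4.5},{"slide":[0,0,0],"delta_rot":[0,0,-0.18],"grip":4.5},{"slide":[0,0,0],"delta_rot":[0,0,-0.18],"grip":4.5}])

```text
t: 19.15
ee_pos: [0.4418, -0.076, 0.1963]
tcp_rot: [0.694, 0.72, -0.001, -0.002]
contact_force: [-0.9, 0.9, 0.2]
grip_width: 0.0448
finger_force: 0.0
```

Emit:
servo_tool(plan=[{"slide":[0,0,0],"delta_rot":[0,0,0],"grip":4.5}])

```text
t: 19.27
ee_pos: [0.442, -0.0761, 0.1966]
tcp_rot: [0.697, 0.717, -0.001, -0.002]
contact_force: [0.4, 0.7, 0.6]
grip_width: 0.045
finger_force: 0.0
```

Emit:
servo_tool(plan=[{"slide":[0,0.1,3],"delta_rot":[0,0,0],"grip":4.5},{"slide":[0,0,2.5],"delta_rot":[0,0,0],"grip":4.5},{"slide":[0,0,1.5],"delta_rot":[0,0,0],"grip":4.5},{"slide":[0,0,0],"delta_rot":[0,0,0],"grip":4.5}])

```text
t: 19.77
ee_pos: [0.4426, -0.0759, 0.1265]
tcp_rot: [0.697, 0.717, -0.001, -0.002]
contact_force: [0.6, -0.8, 0.1]
grip_width: 0.0452
finger_force: 0.0
```

Emit:
servo_tool(plan=[{"slide":[0,0,0],"delta_rot":[0,0,0],"grip":2.5},{"slide":[0,0,0],"delta_rot":[0,0,0],"grip":1},{"slide":[0,0,0],"delta_rot":[0,0,0],"grip":1},{"slide":[0,0,0],"delta_rot":[0,0,0],"grip":1},{"slide":[0,0,0],"delta_rot":[0,0,0],"grip":1}], squeeze=50)

```text
t: 20.4
ee_pos: [0.4448, -0.0766, 0.1289]
tcp_rot: [0.696, 0.718, 0.0, 0.001]
contact_force: [-1.2, -0.3, 5.5]
grip_width: 0.0126
finger_force: 49.1
```

Emit:
servo_tool(plan=[{"slide":[0,0,-2],"delta_rot":[0,0,0],"grip":1},{"slide":[0,0,-4],"delta_rot":[0,0,0],"grip":1},{"slide":[0,0,-3],"delta_rot":[0,0,0],"grip":1},{"slide":[3,1.2,-0.5],"delta_rot":[0,0,0],"grip":1},{"slide":[4,1.7,0],"delta_rot":[0,0,0],"grip":1},{"slide":[4.5,1.9,0],"delta_rot":[0,0,0],"grip":1},{"slide":[4.5,1.9,0],"delta_rot":[0,0,0],"grip":1},{"slide":[4.5,1.9,0],"delta_rot":[0,0,0],"grip":1}])

```text
t: 21.4
ee_pos: [0.5241, 0.1325, 0.2226]
tcp_rot: [0.696, 0.718, -0.001, -0.0]
contact_force: [0.8, 0.1, -1.5]
grip_width: 0.0125
finger_force: 49.2
```

Emit:
servo_tool(plan=[{"slide":[4.5,1.9,0],"delta_rot":[0,0,0],"grip":1},{"slide":[3.5,1.4,0],"delta_rot":[0,0,0],"grip":1},{"slide":[2.2,0.8,0],"delta_rot":[0,0,0],"grip":1},{"slide":[0,0,0],"delta_rot":[0,0,-0.16],"grip":1},{"slide":[0,0,0],"delta_rot":[0,0,-0.16],"grip":1},{"slide":[0,0,0],"delta_rot":[0,0,-0.16],"grip":1},{"slide":[0,0,0],"delta_rot":[0,0,-0.16],"grip":1},{"slide":[0,0,0],"delta_rot":[0,0,-0.16],"grip":1}])

```text
t: 22.4
ee_pos: [0.5615, 0.2334, 0.2228]
tcp_rot: [0.36, 0.933, -0.001, -0.001]
contact_force: [-0.2, -0.1, -1.6]
grip_width: 0.0127
finger_force: 49.3
```

Emit:
servo_tool(plan=[{"slide":[0,0,0],"delta_rot":[0,0,-0.16],"grip":1},{"slide":[0,0,0],"delta_rot":[0,0,-0.16],"grip":1},{"slide":[0,0,0],"delta_rot":[0,0,-0.18],"grip":1},{"slide":[0,0,0],"delta_rot":[0,0,0],"grip":1},{"slide":[0,0,0],"delta_rot":[0,0,0],"grip":1}])

```text
t: 23.02
ee_pos: [0.5619, 0.2338, 0.223]
tcp_rot: [0.122, 0.993, -0.0, -0.0]
contact_force: [0.6, -0.3, -1.9]
grip_width: 0.0128
finger_force: 49.3
```

Emit:
servo_tool(plan=[{"slide":[0,0,2.5],"delta_rot":[0,0,0],"grip":1},{"slide":[0,0,2.5],"delta_rot":[0,0,0],"grip":1},{"slide":[0,0,0.8],"delta_rot":[0,0,0],"grip":1},{"slide":[0,0,0],"delta_rot":[0,0,0],"grip":1},{"slide":[0,0,0],"delta_rot":[0,0,0],"grip":1}])

```text
t: 23.65
ee_pos: [0.5629, 0.2345, 0.1663]
tcp_rot: [0.12, 0.993, 0.0, 0.001]
contact_force: [-0.2, 0.3, -1.3]
grip_width: 0.0127
finger_force: 49.1
```

```bash
python3 - <<'E'
from fit import *
s=snap("side");b=s["image"]
p=env.read_state()["ee_pos"];print(p)
cv2.imwrite("pics/c9.png",cv2.resize(b[130:250,160:280,::-1],None,fx=5,fy=5,interpolation=cv2.INTER_CUBIC))
def R(u,v,z): return [.5697+.971*u+.238*v,.2637-.238*u+.971*v,z]
r=proj(s,cyl(.022,0,.029)+[p[0],p[1],p[2]-.129]);c=(cv2.convexHull(np.float32(r)).reshape(-1,2)-[160,130])*5
print("bell hull",c.min(0),c.max(0))
r=proj(s,cyl(.0105,.034,.056)+R(0.0,.0104,.006));c=(r-[160,130])*5;print("cork",c.min(0),c.max(0))
E
```

```text
[0.56291963 0.23452628 0.16644384]
bell hull [280.90873718 337.41714478] [372.43423462 431.35032654]
cork [225.05947135 369.41450122] [271.7684168  428.07154453]
```

View pics/c9.png

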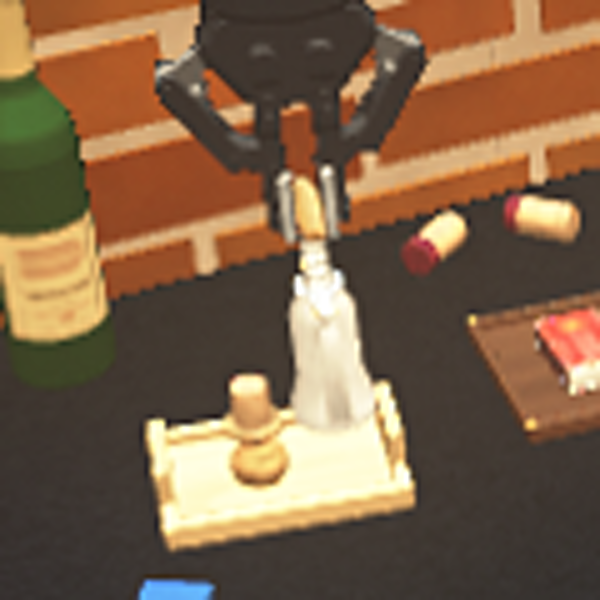

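```bash
python3 - <<'E'
from fit import *
s=snap("side");b=s["image"].astype(int)
p=env.read_state()["ee_pos"]
for h in(-.129,-.1,-.07,-.03,-.01): print(h,((proj(s,[p+[0,0,h]])-[160,130]+.5)*5).round(1))
m=(b.max(2)>100)&(b.max(2)-b.min(2)<60)   # silver
for y in range(186,216,3):
    x=np.where(m[y,212:240])[0]+212
    print(y,(y-130+.5)*5,b[y,216:238:2].tolist() if y in(204,) else "", (x.min()-160)*5 if len(x) else None,(x.max()+1-160)*5 if len(x) else None)
def R(u,v,z): return [.5697+.971*u+.238*v,.2637-.238*u+.971*v,z]
print("end wall inner top edge",((proj(s,[R(-.025,-.055,.034),R(.025,-.055,.034),R(-.025,-.063,.034),R(-.025,.055,.034),R(-.025,.063,.034)])-[160,130]+.5)*5).round())
E
```

```text
-0.129 [[332.5 410. ]]
-0.1 [[326.7 362.7]]
-0.07 [[320.5 312.4]]
-0.03 [[312.1 243. ]]
-0.01 [[307.7 207.4]]
186 282.5  290 345
189 297.5  290 355
192 312.5  290 360
195 327.5  290 360
198 342.5  290 360
201 357.5  295 365
204 372.5 [[69, 59, 51], [58, 49, 42], [231, 211, 176], [235, 220, 185], [236, 223, 188], [236, 222, 187], [237, 224, 188], [248, 238, 210], [249, 237, 201], [67, 56, 49], [68, 58, 51]] 295 370
207 387.5  290 390
210 402.5  270 395
213 417.5  300 395
end wall inner top edge [[389. 434.]
 [374. 383.]
 [405. 431.]
 [172. 470.]
 [155. 473.]]
```

Corkscrew hangs upright at (330,370) with its arms across the row, the stopper standing at (258,430). The axis matches the prediction within about 2 mm. Lowering it.

Emit:
servo_tool(plan=[{"slide":[0,0,1],"delta_rot":[0,0,0],"grip":1},{"slide":[0,0,0.8],"delta_rot":[0,0,0],"grip":1},{"slide":[0,0,0.6],"delta_rot":[0,0,0],"grip":1},{"slide":[0,0,0.3],"delta_rot":[0,0,0],"grip":1},{"slide":[0,0,0.2],"delta_rot":[0,0,0],"grip":1},{"slide":[0,0,0.1],"delta_rot":[0,0,0],"grip":1}])

```text
t: 24.5
ee_pos: [0.5622, 0.2343, 0.1353]
tcp_rot: [0.12, 0.993, 0.0, 0.0]
contact_force: [0.2, 0.7, -1.9]
grip_width: 0.0127
finger_force: 49.2
```

Emit:
servo_tool(plan=[{"slide":[0,0,0.1],"delta_rot":[0,0,0],"grip":1},{"slide":[0,0,0.1],"delta_rot":[0,0,0],"grip":1}])

```text
t: 24.75
ee_pos: [0.563, 0.2343, 0.1349]
tcp_rot: [0.12, 0.993, 0.0, 0.001]
contact_force: [-1.2, -2.0, 11.1]
grip_width: 0.0128
finger_force: 50.5
```

Emit:
servo_tool(plan=[{"slide":[0,0,0],"delta_rot":[0,0,0],"grip":3.5},{"slide":[0,0,0],"delta_rot":[0,0,0],"grip":3.5},{"slide":[0,0,-1.5],"delta_rot":[0,0,0],"grip":3.5},{"slide":[0,0,-4],"delta_rot":[0,0,0],"grip":3.5},{"slide":[0,0,-3],"delta_rot":[0,0,0.175],"grip":3.5},{"slide":[0,0,0],"delta_rot":[0,0,0.175],"grip":5},{"slide":[0,0,0],"delta_rot":[0,0,0.175],"grip":7.5},{"slide":[0,0,0],"delta_rot":[0,0,0.175],"grip":7.5}])

```text
t: 25.75
ee_pos: [0.5623, 0.2344, 0.2196]
tcp_rot: [0.456, 0.89, 0.001, 0.0]
contact_force: [-0.1, -0.1, -0.2]
grip_width: 0.075
finger_force: 0.0
```

Emit:
servo_tool(plan=[{"slide":[0,0,0],"delta_rot":[0,0,0.175],"grip":7.5},{"slide":[0,0,0],"delta_rot":[0,0,0.175],"grip":7.5},{"slide":[0,0,0],"delta_rot":[0,0,0.175],"grip":7.5},{"slide":[0,0,0],"delta_rot":[0,0,0.175],"grip":7.5},{"slide":[0,0,0],"delta_rot":[0,0,0.175],"grip":7.5},{"slide":[0,0,0],"delta_rot":[0,0,0.175],"grip":7.5},{"slide":[0,0,0],"delta_rot":[0,0,0.17],"grip":7.5},{"slide":[0,0,0],"delta_rot":[0,0,0],"grip":7.5}])

```text
t: 26.75
ee_pos: [0.5623, 0.2344, 0.2192]
tcp_rot: [0.882, 0.472, 0.001, 0.0]
contact_force: [-0.6, -0.9, -0.6]
grip_width: 0.075
finger_force: 0.0
```

```bash
python3 - <<'E'
from fit import *
s=snap("side");t=snap("top")
cv2.imwrite("pics/c10.png",cv2.resize(s["image"][150:280,160:340,::-1],None,fx=4.4,fy=4.4,interpolation=cv2.INTER_CUBIC))
st=env.read_state();p=st["ee_pos"];print(p,st["tcp_rot"])
W=proj(s,[[.4325,.3675,.03]])[0]
q=fit("wedge",[(s,W)],(.4325,.3675,.98));print(q)
psi=2*np.arctan2(st["tcp_rot"][1],st["tcp_rot"][0]);d=q[0][:2]-p[:2]
print(psi,"slide",d@[np.cos(psi),np.sin(psi)],d@[np.sin(psi),-np.cos(psi)])
E
```

```text
[0.56225585 0.23433965 0.218918  ] [8.81428164e-01 4.72317965e-01 3.62723540e-04 2.98973361e-05]
(array([0.4325, 0.3677, 0.9828]), np.float64(0.034))
0.9838374979604191 slide 0.03917680334854595 -0.18189761204759694
```

View pics/c10.png

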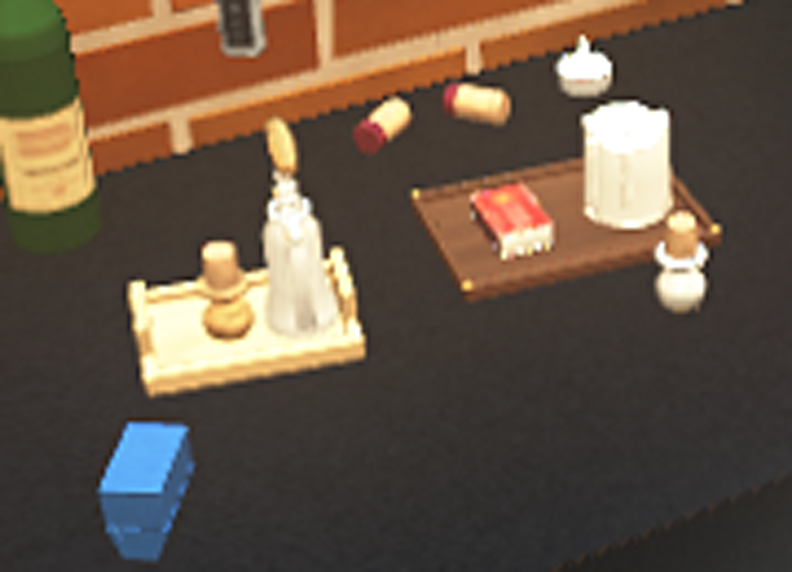

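Corkscrew at (300,270) and stopper at (228,290) stand in the rack, the wedge is at (145,490), and the tray kit is in place. Going for the wedge.

Emit:
servo_tool(plan=[{"slide":[0.9,-4.2,0],"delta_rot":[0,0,0],"grip":7.5},{"slide":[1,-4.7,0],"delta_rot":[0,0,0],"grip":7.5},{"slide":[1,-4.7,0],"delta_rot":[0,0,0],"grip":7.5},{"slide":[1,-4.6,1],"delta_rot":[0,0,0],"grip":7.5},{"slide":[0,0,5],"delta_rot":[0,0,0],"grip":7.5},{"slide":[0,0,4],"delta_rot":[0,0,0],"grip":7.5},{"slide":[0,0,1],"delta_rot":[0,0,0],"grip":7.5},{"slide":[0,0,0],"delta_rot":[0,0,0],"grip":7.5}])

```text
t: 27.85
ee_pos: [0.4328, 0.3679, 0.1084]
tcp_rot: [0.882, 0.471, -0.0, 0.0]
contact_force: [0.4, -0.4, 1.2]
grip_width: 0.075
finger_force: 0.0
```

Emit:
servo_tool(plan=[{"slide":[0,0,2.5],"delta_rot":[0,0,0],"grip":7.5},{"slide":[0,0,2.5],"delta_rot":[0,0,0],"grip":7.5},{"slide":[0,0,1.4],"delta_rot":[0,0,0],"grip":7.5},{"slide":[0,0,0],"delta_rot":[0,0,0],"grip":7.5}])

```text
t: 28.35
ee_pos: [0.4329, 0.3679, 0.0446]
tcp_rot: [0.882, 0.471, 0.0, -0.0]
contact_force: [0.0, -0.1, 0.4]
grip_width: 0.0754
finger_force: 0.0
```

Emit:
servo_tool(plan=[{"slide":[0,0,0],"delta_rot":[0,0,0],"grip":5.5},{"slide":[0,0,0],"delta_rot":[0,0,0],"grip":4.5},{"slide":[0,0,0],"delta_rot":[0,0,0],"grip":4.5},{"slide":[0,0,0],"delta_rot":[0,0,0],"grip":4.5},{"slide":[0,0,0],"delta_rot":[0,0,0],"grip":4.5}], squeeze=60)

```text
t: 28.98
ee_pos: [0.4337, 0.3688, 0.0458]
tcp_rot: [0.882, 0.471, 0.002, -0.0]
contact_force: [-0.1, 0.4, 6.6]
grip_width: 0.053
finger_force: 64.2
```

Emit:
servo_tool(plan=[{"slide":[0,0,-3],"delta_rot":[0,0,0],"grip":4.5},{"slide":[0,0,-4],"delta_rot":[0,0,0],"grip":4.5},{"slide":[0,0,-0.5],"delta_rot":[0,0,-0.174],"grip":4.5},{"slide":[0,0,0],"delta_rot":[0,0,-0.174],"grip":4.5},{"slide":[-0.8,4,0],"delta_rot":[0,0,0],"grip":4.5},{"slide":[-0.8,4,0],"delta_rot":[0,0,0],"grip":4.5},{"slide":[-0.8,4,0],"delta_rot":[0,0,0],"grip":4.5},{"slide":[-0.8,3.7,0],"delta_rot":[0,0,0],"grip":4.5}])

```text
t: 29.98
ee_pos: [0.5785, 0.2985, 0.1195]
tcp_rot: [0.787, 0.617, 0.0, 0.0]
contact_force: [0.1, -0.2, 0.2]
grip_width: 0.0524
finger_force: 63.5
```

Emit:
servo_tool(plan=[{"slide":[0,0,2],"delta_rot":[0,0,0],"grip":4.5},{"slide":[0,0,0],"delta_rot":[0,0,0],"grip":4.5},{"slide":[0,0,0],"delta_rot":[0,0,0],"grip":4.5}])

```text
t: 30.35
ee_pos: [0.5768, 0.2994, 0.0995]
tcp_rot: [0.787, 0.617, -0.0, -0.0]
contact_force: [-0.7, 0.4, -0.8]
grip_width: 0.0529
finger_force: 63.5
```

```bash
python3 - <<'E'
from fit import *
s=snap("side")
cv2.imwrite("pics/c11.png",cv2.resize(s["image"][140:240,170:270,::-1],None,fx=6,fy=6,interpolation=cv2.INTER_CUBIC))
st=env.read_state();p=st["ee_pos"];print(p,st["tcp_rot"],2*np.arctan2(st["tcp_rot"][1],st["tcp_rot"][0]))
d=p[:2]-[.5697,.2637];print("rack u,v",d@[.971,-.238],d@[.238,.971])
def R(u,v,z): return [.5697+.971*u+.238*v,.2637-.238*u+.971*v,z]
c=lambda P:((proj(s,P)-[170,140]+.5)*6).round().tolist()
print("foot",c([p+[0,0,-.0458]]),"wall inner",c([R(-.025,.055,.034),R(.025,.055,.034)]),"corkR",c([R(-.0,.0104,.062)]))
E
```

```text
[0.57705869 0.29962203 0.09990302] [7.87087611e-01 6.16841189e-01 1.99607190e-04 1.91442416e-05] 1.3294461736685754
rack u,v -0.0014041568635850352 0.03663166287854866
foot [[178.0, 427.0]] wall inner [[146.0, 504.0], [136.0, 441.0]] corkR [[238.0, 400.0]]
```

View pics/c11.png

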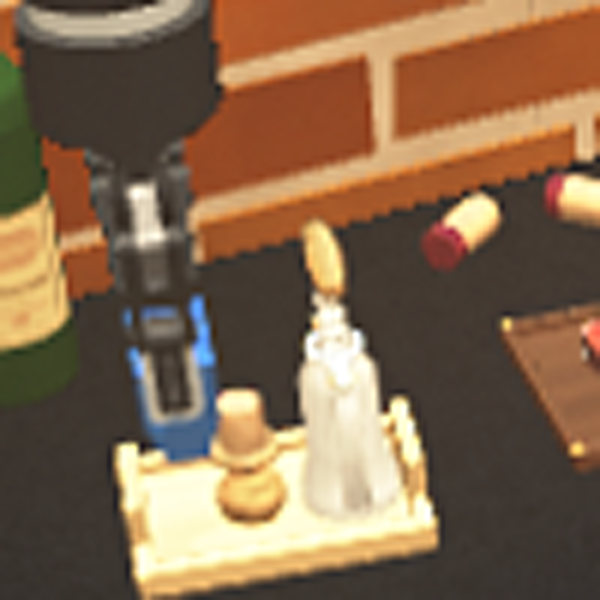

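The wedge hangs at (170,400), between the stopper at (243,450) and the left end wall at (130,470). I shift 2 mm toward the wall and go down in steps.

Emit:
servo_tool(plan=[{"slide":[0.2,0.1,1],"delta_rot":[0,0,0],"grip":4.5},{"slide":[0,0,1],"delta_rot":[0,0,0],"grip":4.5},{"slide":[0,0,0.5],"delta_rot":[0,0,0],"grip":4.5},{"slide":[0,0,0.4],"delta_rot":[0,0,0],"grip":4.5},{"slide":[0,0,0.3],"delta_rot":[0,0,0],"grip":4.5},{"slide":[0,0,0],"delta_rot":[0,0,0],"grip":4.5}])

```text
t: 31.15
ee_pos: [0.5787, 0.3008, 0.067]
tcp_rot: [0.787, 0.617, -0.0, -0.0]
contact_force: [0.1, 0.1, -0.3]
grip_width: 0.0532
finger_force: 63.5
```

Emit:
servo_tool(plan=[{"slide":[0,0,0.3],"delta_rot":[0,0,0],"grip":4.5},{"slide":[0,0,0.3],"delta_rot":[0,0,0],"grip":4.5},{"slide":[0,0,0.2],"delta_rot":[0,0,0],"grip":4.5}])

```text
t: 31.52
ee_pos: [0.5787, 0.3009, 0.0591]
tcp_rot: [0.787, 0.617, -0.0, -0.0]
contact_force: [-0.5, 1.2, 0.0]
grip_width: 0.0529
finger_force: 63.6
```

Emit:
servo_tool(plan=[{"slide":[0,0,0.2],"delta_rot":[0,0,0],"grip":4.5},{"slide":[0,0,0.2],"delta_rot":[0,0,0],"grip":4.5},{"slide":[0,0,0.1],"delta_rot":[0,0,0],"grip":4.5},{"slide":[0,0,0.1],"delta_rot":[0,0,0],"grip":4.5}])

```text
t: 32.02
ee_pos: [0.5788, 0.3009, 0.0533]
tcp_rot: [0.787, 0.617, 0.0, 0.0]
contact_force: [-0.5, 0.9, -0.5]
grip_width: 0.0528
finger_force: 63.6
```

Emit:
servo_tool(plan=[{"slide":[0,0,0.1],"delta_rot":[0,0,0],"grip":4.5},{"slide":[0,0,0.1],"delta_rot":[0,0,0],"grip":4.5},{"slide":[0,0,0.1],"delta_rot":[0,0,0],"grip":4.5}])

```text
t: 32.4
ee_pos: [0.5788, 0.301, 0.0518]
tcp_rot: [0.787, 0.617, 0.0, 0.0]
contact_force: [-4.4, -1.5, 14.1]
grip_width: 0.0527
finger_force: 65.0
```

Emit:
servo_tool(plan=[{"slide":[0,0,0],"delta_rot":[0,0,0],"grip":6.8},{"slide":[0,0,0],"delta_rot":[0,0,0],"grip":6.8},{"slide":[0,0,0],"delta_rot":[0,0,0],"grip":6.8},{"slide":[0,0,-2],"delta_rot":[0,0,0],"grip":6.8},{"slide":[0,0,-4],"delta_rot":[0,0,0],"grip":6.8},{"slide":[0,0,-5],"delta_rot":[0,0,0],"grip":6.8},{"slide":[0,0,-5],"delta_rot":[0,0,0],"grip":6.8},{"slide":[0,0,0],"delta_rot":[0,0,0],"grip":6.8}])

```text
t: 33.4
ee_pos: [0.5817, 0.3022, 0.2157]
tcp_rot: [0.787, 0.617, 0.005, 0.001]
contact_force: [0.2, 0.2, -0.7]
grip_width: 0.0682
finger_force: 0.0
```

```bash
python3 - <<'E'
from fit import *
s=snap("side")
cv2.imwrite("pics/c12.png",cv2.resize(s["image"][140:250,170:350,::-1],None,fx=4.4,fy=4.4,interpolation=cv2.INTER_CUBIC))
def R(u,v,z): return [.5697+.971*u+.238*v,.2637-.238*u+.971*v,z]
c=lambda P:((proj(s,P)-[170,140]+.5)*4.4).round().tolist()
print("wedge top corners z52",c([R(a,.038+b,.052) for a in(-.027,.027) for b in(-.016,.016)]),"cork top",c([R(0,.0075,.062)]),"handle",c([R(0,-.031,.125)]))
print(env.read_state()["ee_pos"])
E
```

```text
wedge top corners z52 [[162.0, 336.0], [104.0, 345.0], [152.0, 287.0], [97.0, 296.0]] cork top [[180.0, 292.0]] handle [[235.0, 188.0]]
[0.58006754 0.30149016 0.21282644]
```

View pics/c12.png

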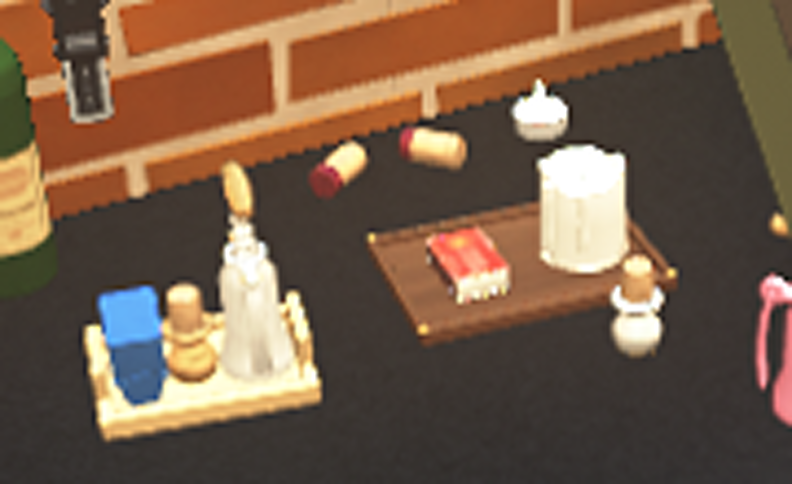

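The wedge's top corners at (98,295), (155,287) and (162,335) match the fully-down prediction. Stopper and corkscrew are upright beside it, and the tray kit and grey stopper are in place, so I hand in.

```bash
python3 -c "
from bench import env
print(env.hand_in())"
```

```text
the job is handed in; nothing more can be done
None
```

Both kits were made up and the job handed in at about 33 s: the final picture shows the candle and matchbox in the tray and the corkscrew, stopper and fully driven wedge in the rack, but the hand-in returned no verdict.

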